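# Prove a lens measure on the flat, then hold it on a lens for reading

## Robot

A 6-joint arm with a two-finger parallel gripper is mounted at the origin on a cart in front of the work surface, level with it; the furniture and walls round the work are solid. World frame = base frame: x ahead of the robot, y to its left, z up, the work surface at z = 0. Lengths are in m, angles in rad, forces in N, time in s.
With the tool pointing down it reaches from about 0.25 to 0.725 m from the base axis. Payload 4 kg.
Tool frame: the origin (TCP) lies on the centre line of the jaws, within the pads' length; the fingertips stand 22 mm ahead of it and the grasp point (between the pads) lies 3 mm ahead of it; z points along the fingers, y is the line along which they close (so a half turn about z gives the same grasp; the last joint's range is limited). The gripper opens to 85 mm and grips with 20 to 120 N. Pads are 22 mm wide; open, the fingers measure 114 mm over their backs; the gripper's body (76 mm by 85 mm) begins 54 mm behind the grasp point. The pads swing forward as they close: fully open they stand 13 mm farther back than shut.
Start: joints at [-1.182, 0.241, 0.005, 1.335, 0, 1.571], TCP at [0.19, -0.463, 0.253] pointing down, gripper open.
Joint ranges: [-2.72, 2.72], [-1.05, 1.87], [-1.09, 1.28], [-1.99, 2.15], [-1.42, 1.44], [-3.14, 3.14]. Speed limits (rad/s): [2.79, 2.79, 3.14, 3.14, 3.14, 3.14].

## Interface

Orientations are given as a unit quaternion [x, y, z, w].
In Python, from workcell import bot gives the robot as it stands.
- The arm moves only by the shell command python3 -m inch 'ROWS'. ROWS is JSON, one flat list of numbers, 7 for each row, row after row: the shift along the world's x, y, z in mm, then the turn, a rotation vector about the world's x, y, z in rad, then the opening in per cent of the stroke, from 0 (shut) to 100 (fully open). A call has 1 to 8 rows; each row is the pose to reach, as a shift and turn from the pose commanded when the call began; what a row does not reach only later rows make up. A row lasts 1/12 s, in which the tool goes at most 41.7 mm and 7.16 degrees, less where a joint would pass 70% of its speed; a pose out of reach is approached as far as the arm can. A call with a gripper value outside its range is refused whole. The fingers move at their own pace and stop on an object; the grip force is fixed at half the most. Time passes only in rows, so rows that repeat a pose let the fingers close. It gives the time, the measured TCP pose, the force, the opening and the grip force at its end, in the units of the state.
- bot.get_obs(): the state, without advancing time (a new reading comes with each control period).
- bot.camera(name): name is "scene" or "top" or "wrist"; returns the picture (480x640x3 uint8, blue, green, red); there is no depth.
- bot.camera_info(name): a dict with "intrinsics" (3x3 intrinsics, pixels), "camera_from_world" (4x4, takes a point from world to camera coordinates); the wrist camera has in their place "hand_eye" (4x4, takes a point from camera to tool coordinates, whose origin is the TCP and whose axes are the flange's). Camera axes: x right, y down, z forward; pixel columns grow to the right and rows downward; lengths in m; the calibration is good to about 2 mm. A picture is of the moment at which its call begins: read the wrist's pose just before it. camera_info takes no time and is no camera call.
- bot.job_done(): hands the job in; it is judged then, once.
Trained networks look in the newest picture that a camera, given by its name, has taken for a name from the list of things; names that differ only in an ending like _2 or _b are one class to them, and where a whole thing is asked for, a point or a joint stands for the part that bears it (a point fixed in the world has none). Each returns a list of dicts, best first, with "confidence" (0 to 1); they miss things now and then, are a little off and sometimes report something else, mostly with a low value. They report only what shows in the picture. A call takes as long as a camera call. They do not tell look-alikes from the thing itself.
- bot.silhouettes(camera, target): "mask" (480x640 bool, what is visible of it) and "uv" ([column, row] in pixels, amid what is visible of it).
- bot.spot_point(camera, target): "uv" ([column, row] in pixels: a listed point, or the origin of a listed thing).
The state is a dict: "clock": time; "joint_pos": joint angles; "joint_vel": joint speeds; "tau": joint torques, N m; "eef_pos": TCP position; "tool_rot": TCP orientation; "ft_force": force on the tool from outside, world axes, zero at the start; "ft_torque": the same for the moment, N m; "grip_width": finger opening in m; "grasp_force": force on a finger pad.
Only numpy, scipy, OpenCV 4.12 (cv2) and the standard library are available. Lean on these libraries where they do the work, as an engineer would, in place of code of your own. Each camera call takes 0.05 s, during which the arm holds its last target. There are 200 camera calls.

## Task

Take the dial lens measure out of its wooden stand and prove its zero: set it upright on the steel bench block and press gently until the sprung centre pin has gone in and both fixed feet bear on the steel, and keep it so for about a second. Then press it in the same way, upright and gently, on the middle of the lens that lies in the round rest, with both feet bearing on the glass, and finish holding it steady there for the reading: do not let go. Leave the lens in its rest and the other things on the bench alone.

Things in the scene. Friction and masses are not known exactly. Their poses are not given: they have to be found in the camera images.
- gauge_case (a point): the lens measure (an upright hand instrument, 0.14 kg, 82 mm high): this point is the centre of its flat-sided black case, a box 18 (x) x 46 (y) x 52 (z) mm with 4 mm rounded edges, round white dial on the face to -x. z is up along the instrument, y runs along the line of its feet. Take it by the case, across 46 or 18 mm. Under the case a steel neck and a foot bridge, 32 mm long in y, 11 mm in x, carry the feet. In the stand this point is 62 mm above the bench
- gauge_feet (a point): point half-way between the tips of the two fixed feet of the lens measure, 52 mm straight below gauge_case; same axes. The feet are round-ended steel pins 3.5 mm thick at y = +12 and -12 mm; the sprung pin, 3 mm thick, is between them at this point and sticks out 4 mm farther down when free
- gauge_foot_l: the fixed foot at +y of the lens measure; its origin is at the tip
- gauge_foot_r: the fixed foot at -y of the lens measure; its origin is at the tip
- plunger (a joint): how far the sprung centre pin of the lens measure is pressed in, m: 0 free, 0.004 when both feet bear on a flat, about 0.005 when they bear on the domed lens, 0.007 the end of its range. It needs 0.8 N to start and 0.4 N per mm more (2.4 N on the flat, 2.8 N on the lens); whatever is pressed beyond that is borne by the feet. The dial hand turns with it
- gauge: the whole lens measure; its origin and axes are those of gauge_feet
- gauge_stand: beech stand fixed to the bench, 64 (x) x 96 (y) x 36 mm high, origin at the centre of its underside. Feet and foot bridge hang free in a 15 x 37 mm pocket through its middle, long way along y; the case rests on the stand's top, its underside at 36 mm, turned the same way. Lift straight up at least 32 mm to clear
- bench_block: loose ground-steel bench block, 64 x 64 x 20 mm, 0.64 kg, flat on the bench, origin at the centre of its underside
- block_top (a point): centre of the bench block's flat top, 20 mm above the bench
- lens_rest: round grey lens rest fixed to the bench, 78 mm across its foot; a recess 62 mm across with its floor 10 mm above the bench and its rim at 13 mm; origin at the centre of its underside
- lens: loose uncut clear lens, 60 mm in diameter, lying dome up in the rest; origin at the centre of its flat underside. Marked with three small black ink dots in a row along y, 17 mm apart, the middle one on its centre
- lens_top (a point): the middle of the lens, top of its dome, 9.2 mm over the lens's underside and 19.2 mm above the bench. At 12 mm from the middle the glass is 1.1 mm lower
- lens_cleaner: bystander: white spray bottle, 38 mm across, 125 mm high, origin at the centre of its underside
- frame_front: bystander: black spectacle frame front lying flat, 44 x 136 x 11 mm, origin at the centre of its underside
- jar_pads: bystander: small round jar, 42 mm across, 44 mm high, origin at the centre of its underside
Not all that is in view belongs to the job. What is shaped like the lens but pink is not meant.

How it is judged:
On the way:
1. the lens measure, held upright, bears with both feet on the bench block with its sprung pin pressed in (more than 3.3 mm), for 0.8 s (contact force between each of gauge_foot_l, gauge_foot_r and bench_block above 0.4 N and value of joint plunger above 0.0033 m and angle between gauge_feet's own z axis and vertical below 0.09 rad and contact force between gauge and the fingers above 2 N and contact force between gauge and bench_block below 25 N), for 0.8 s.
At the end, for the whole second after the job is handed in: Still gripped (over 2 N), at rest, upright within 5 degrees, centred within 5 mm of the lens's middle; both feet bear on the lens (over 0.4 N each), pin pressed in over 3.3 mm, whole press under 25 N, lens measure clear of the rest. The lens lies flat in its rest (contact force between each of gauge_foot_l, gauge_foot_r and lens above 0.4 N and value of joint plunger above 0.0033 m and angle between gauge_feet's own z axis and vertical below 0.09 rad and contact force between gauge and the fingers above 2 N and contact force between gauge and lens below 25 N and horizontal distance between gauge_feet and lens_top below 0.005 m and contact force between gauge and lens_rest below 0.2 N and linear speed of gauge below 0.01 m/s and angular speed of gauge below 0.1 rad/s and velocity of joint plunger between -0.005 and 0.005 m/s and horizontal distance between lens and lens_rest below 0.004 m and z of lens in the frame of lens_rest below 0.012 m and angle between lens's own z axis and vertical below 0.05 rad); the arm keeps its last pose, push and grip.
It fails at once if the lens is pressed with more than 35 N (contact force between lens and gauge above 35 N).
It fails at once if the fingers touch the lens (contact force between lens and the fingers above 0.5 N).
It fails at once if the lens cleaner bottle is moved by more than 2 cm (distance of lens_cleaner from where it was at the start of the episode above 0.02 m).
It fails at once if the frame front is moved by more than 2 cm (distance of frame_front from where it was at the start of the episode above 0.02 m).
It fails at once if the jar of nose pads is moved by more than 2 cm (distance of jar_pads from where it was at the start of the episode above 0.02 m).
It also fails if it takes over 42 s, if anything falls off the work surface, if the arm or the gripper's body presses on something with over 40 N, if the wrist force passes 120 N, or if a joint passes its speed limit or range.

## Working session

There is one attempt and no reset: what is moved stays moved. The work goes in short steps, Python scripts to look and compute and a shell command to move; the robot and the scene stay as the last step left them, time stands still between calls to the robot, and variables do not carry over. Pictures are saved under pics/ and viewed, at most 10 in all, crops included, and the job is handed in when it is done.

```bash
mkdir -p pics; ls; cat > h.py <<'E'
import numpy as np,cv2
from workcell import bot
from scipy.spatial.transform import Rotation as R
def ray(cam,uv,obs=None):
    i=bot.camera_info(cam);K=np.array(i["intrinsics"])
    d=np.linalg.inv(K)@np.array([uv[0],uv[1],1.])
    if cam=="wrist":
        o=obs or bot.get_obs();H=np.array(i["hand_eye"]);Rt=R.from_quat(o["tool_rot"]).as_matrix()
        return Rt@H[:3,3]+np.array(o["eef_pos"]),Rt@H[:3,:3]@d
    T=np.linalg.inv(np.array(i["camera_from_world"]));return T[:3,3],T[:3,:3]@d
def atz(cam,uv,z,obs=None):
    o,d=ray(cam,uv,obs);return o+d*(z-o[2])/d[2]
def tri(r):
    A=0;b=0
    for o,d in r:
        d=d/np.linalg.norm(d);P=np.eye(3)-np.outer(d,d);A=A+P;b=b+P@o
    return np.linalg.solve(A,b)
E
python3 - <<'E'
from h import *
np.set_printoptions(precision=4,suppress=True)
for c in("top","scene"):
    cv2.imwrite(f"pics/{c}0.png",bot.camera(c))
    T=np.linalg.inv(np.array(bot.camera_info(c)["camera_from_world"]));print(c,T[:3,3],T[:3,2])
    for n,z in (("gauge_case",.062),("gauge_stand",0),("block_top",.02),("lens_top",.0192),("lens_rest",0),("lens_cleaner",0),("frame_front",0),("jar_pads",0)):
        for r in bot.spot_point(c,n)[:3]:
            print(c,n,np.round(r["uv"],1),round(r["confidence"],2),atz(c,r["uv"],z)[:2])
o=bot.get_obs();print(o["clock"],o["eef_pos"],o["tool_rot"],o["grip_width"],o["ft_force"])
print(bot.camera_info("wrist"))
E
```

```text
pics
top [ 0.4831 -0.0332  0.9433] [ 0.0876  0.0028 -0.9962]
top gauge_case [241.9 279.6] 0.66 [0.5063 0.098 ]
top gauge_stand [249.  276.1] 0.74 [0.5136 0.095 ]
top block_top [455.3 291.2] 0.87 [ 0.4778 -0.2507]
top block_top [349.1 258.5] 0.21 [ 0.5375 -0.0759]
top lens_top [359.4 319.8] 0.81 [ 0.4352 -0.0896]
top lens_top [347.2 257. ] 0.77 [ 0.5401 -0.0728]
top lens_rest [349.7 258.8] 0.59 [ 0.5381 -0.0778]
top lens_cleaner [424.9 172.6] 0.74 [ 0.6838 -0.2131]
top frame_front [291.2 204.3] 0.55 [0.6352 0.0199]
top jar_pads [351.7 262.6] 0.71 [ 0.5315 -0.081 ]
scene [0.2396 0.5117 0.7525] [ 0.3263 -0.5997 -0.7307]
scene gauge_case [292.5 308.6] 0.62 [0.5026 0.0945]
scene gauge_case [322.1 249.7] 0.21 [ 0.5235 -0.0445]
scene gauge_stand [289.9 333.9] 0.98 [0.5027 0.1047]
scene gauge_stand [193.2 313.3] 0.74 [0.6731 0.1541]
scene gauge_stand [287.7 325.7] 0.25 [0.5147 0.0923]
scene block_top [387.2 213.9] 0.79 [ 0.4725 -0.2341]
scene block_top [294.  190.4] 0.19 [ 0.6765 -0.199 ]
scene lens_top [323.2 251.3] 0.61 [ 0.5373 -0.0764]
scene lens_top [379.3 269.5] 0.6 [ 0.4245 -0.0893]
scene lens_rest [321.5 257.8] 0.67 [ 0.5397 -0.0752]
scene frame_front [253.4 268.1] 0.84 [0.6398 0.0137]
scene jar_pads [190.7 316.7] 0.65 [0.6723 0.162 ]
0.9 [ 0.1895 -0.4627  0.2533] [ 0.9812  0.1932  0.     -0.    ] 0.08554117486738635 [ 0.371  -0.3422 -0.677 ]
{'intrinsics': array([[413.6858,   0.    , 320.9766],
       [  0.    , 413.6858, 242.6776],
       [  0.    ,   0.    ,   1.    ]]), 'hand_eye': array([[ 0.    , -0.9502, -0.3115,  0.0798],
       [ 1.    , -0.0002,  0.0007,  0.0003],
       [-0.0007, -0.3115,  0.9502, -0.12  ],
       [ 0.    ,  0.    ,  0.    ,  1.    ]])}
```

View pics/top0.png

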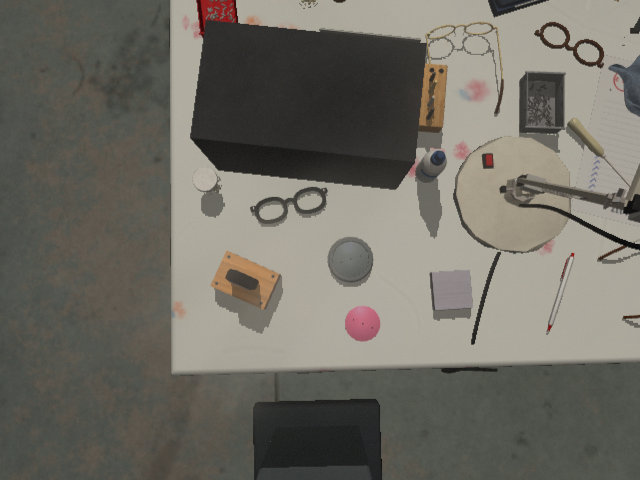

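View pics/scene0.png

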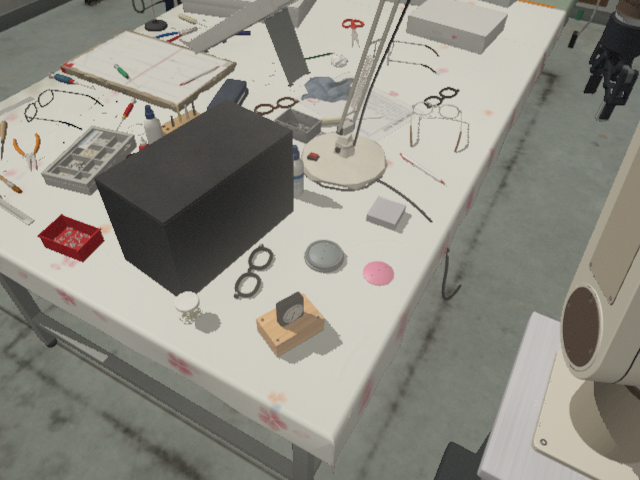

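The stand with the upright black case is at top px (246,280) and scene px (290,320). The grey rest with the clear lens is at top px (350,260), and the block is at (452,290). Possible confusions:
- The pink disc at top px (362,323) is the decoy lens.
- The wooden rack at (432,98) could pass for the stand.
- The big black box at (310,100) could pass for the case.

I choose the stand at (246,280) and the lens in the grey rest at (350,260). I'll go above the gauge for a close look.

```bash
python3 -m inch '[157,280,0,0,0,0.77,100,157,280,0,0,0,0.77,100,157,280,0,0,0,0.77,100,157,280,0,0,0,0.77,100,157,280,0,0,0,0.77,100,157,280,0,0,0,0.77,100,157,280,0,0,0,0.77,100,157,280,0,0,0,0.77,100]'; python3 -m inch '[158,279,-50,0,0,0,100,158,279,-50,0,0,0,100,158,279,-50,0,0,0,100,158,279,-50,0,0,0,100,158,279,-50,0,0,0,100,158,279,-50,0,0,0,100,158,279,-50,0,0,0,100,158,279,-50,0,0,0,100]'
python3 - <<'E'
from h import *
np.set_printoptions(precision=4,suppress=True)
o=bot.get_obs();im=bot.camera("wrist");cv2.imwrite("pics/w1.png",im)
print(o["clock"],o["eef_pos"],o["tool_rot"],o["joint_pos"])
for n,z in (("gauge_case",.062),("gauge_stand",0)):
    for r in bot.spot_point("wrist",n)[:2]: print(n,r["uv"],r["confidence"],atz("wrist",r["uv"],z,o))
for n,z in (("gauge_case",.088),("gauge_stand",.036)):
    for r in bot.silhouettes("wrist",n)[:2]:
        c=max(cv2.findContours(r["mask"].astype(np.uint8),0,1)[0],key=cv2.contourArea)
        print(n,r["confidence"],cv2.boundingRect(c)); q=cv2.boxPoints(cv2.minAreaRect(c)); print(q,[atz("wrist",p,z,o)[:2] for p in q])
E
```

```text
clock: 1.57
eef_pos: [0.3474, -0.18, 0.2536]
tool_rot: [0.836, 0.549, 0.001, 0.0]
ft_force: [0.3, -1.1, 0.2]
grip_width: 0.0855
grasp_force: 0.0
clock: 2.23
eef_pos: [0.5056, 0.0993, 0.2028]
tool_rot: [0.836, 0.548, 0.0, -0.0]
ft_force: [0.7, -0.3, -0.1]
grip_width: 0.0851
grasp_force: 0.0
2.2333 [0.5056 0.0993 0.2028] [ 0.8363  0.5483  0.0004 -0.0001] [ 0.1936  0.2973 -0.0525  1.2203  0.0004  2.1745]
gauge_case [324.7, 233.1] 0.92 [0.5084 0.0988 0.062 ]
gauge_case 0.78 (305, 196, 36, 88)
[[305. 196.]
 [340. 196.]
 [340. 283.]
 [305. 283.]] [array([0.5097, 0.1312]), array([0.5282, 0.1231]), array([0.5072, 0.0728]), array([0.4874, 0.0815])]
gauge_case 0.21 (389, 336, 65, 79)
[[381.2431 344.6188]
 [438.8709 333.2679]
 [454.0343 410.2508]
 [396.4065 421.6018]] [array([0.515, 0.022]), array([0.552, 0.015]), array([ 0.5425, -0.0464]), array([ 0.5028, -0.0396])]
gauge_stand 0.87 (278, 152, 94, 138)
[[273.5007 285.9822]
 [278.344  150.3695]
 [371.6535 153.7019]
 [366.8102 289.3146]] [array([0.4535, 0.0686]), array([0.4999, 0.158 ]), array([0.5572, 0.1306]), array([0.5171, 0.0379])]
```

View pics/w1.png

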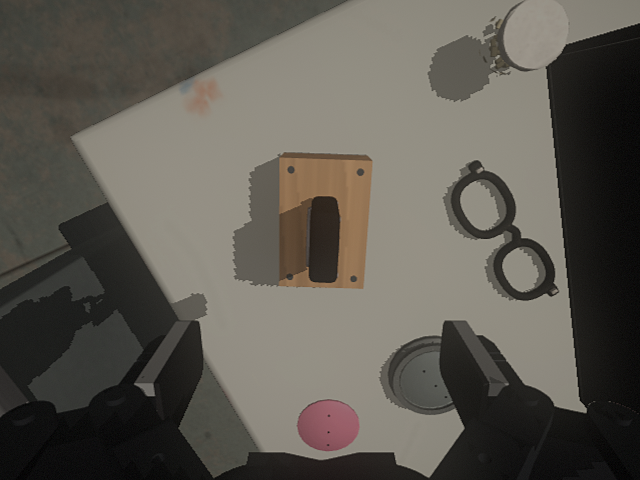

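The view shows the case upright on the stand, centred at about px (323,240) and aligned to within about 2°. The lens with its dots is in the grey rest at (425,375), and the pink decoy is at (328,425). The measured centre is about (0.5075, 0.098). I'll descend and grip across the 18 mm.

```bash
python3 -m inch '[2,-1,-40,0,0,-0.035,100,2,-1,-80,0,0,-0.035,80,2,-1,-115,0,0,-0.035,60,2,-1,-132,0,0,-0.035,50,2,-1,-132,0,0,-0.035,50,2,-1,-132,0,0,-0.035,30,2,-1,-132,0,0,-0.035,15,2,-1,-132,0,0,-0.035,0]'; python3 -m inch '[0,0,0,0,0,0,0,0,0,0,0,0,0,0,0,0,0,0,0,0,0,0,0,0,0,0,0,0,0,0,0,0,0,0,0]'
```

```text
clock: 3.15
eef_pos: [0.5078, 0.095, 0.0734]
tool_rot: [0.846, 0.532, 0.002, 0.001]
ft_force: [-0.5, -0.8, -2.0]
grip_width: 0.0171
grasp_force: 59.1
clock: 3.57
eef_pos: [0.5077, 0.0951, 0.0733]
tool_rot: [0.846, 0.533, 0.001, 0.001]
ft_force: [-1.7, -1.4, 7.4]
grip_width: 0.0172
grasp_force: 60.2
```

```bash
python3 -m inch '[0,0,15,0,0,0,0,0,0,35,0,0,0,0,0,0,60,0,0,0,0,0,0,90,0,0,0,0,0,0,110,0,0,0,0,0,0,110,0,0,0,0]'; python3 -m inch '[-17,-245,0,0,0,0,0,-17,-245,0,0,0,0,0,-17,-245,0,0,0,0,0,-17,-245,0,0,0,0,0,-17,-245,0,0,0,0,0,-17,-245,0,0,0,0,0,-17,-245,0,0,0,0,0,-17,-245,0,0,0,0,0]'
python3 - <<'E'
from h import *
np.set_printoptions(precision=4,suppress=True)
o=bot.get_obs();im=bot.camera("wrist");cv2.imwrite("pics/w2.png",im)
print(o["clock"],o["eef_pos"],o["tool_rot"])
for n,z in (("gauge_case",.15),("lens_top",.0192),("block_top",.02),("lens_rest",0),("gauge_feet",.12)):
    for r in bot.spot_point("wrist",n)[:2]: print(n,r["uv"],r["confidence"],atz("wrist",r["uv"],z,o))
for n,z in (("bench_block",.02),("lens_rest",.013),("lens",.013)):
    for r in bot.silhouettes("wrist",n)[:2]:
        c=max(cv2.findContours(r["mask"].astype(np.uint8),0,1)[0],key=cv2.contourArea)
        q=cv2.boxPoints(cv2.minAreaRect(c)); print(n,r["confidence"],q,np.array([atz("wrist",p,z,o)[:2] for p in q]),np.mean([atz("wrist",p,z,o)[:2] for p in q],0))
E
```

```text
clock: 4.07
eef_pos: [0.5099, 0.0961, 0.1869]
tool_rot: [0.846, 0.533, 0.005, 0.002]
ft_force: [1.1, 0.0, -0.6]
grip_width: 0.0174
grasp_force: 59.1
clock: 4.73
eef_pos: [0.4889, -0.1515, 0.1806]
tool_rot: [0.847, 0.531, -0.0, -0.0]
ft_force: [0.1, 0.7, -1.5]
grip_width: 0.0172
grasp_force: 59.1
4.7333 [ 0.4889 -0.1515  0.1806] [ 0.8474  0.5309 -0.0001 -0.0004]
gauge_case [321.5, 329.9] 0.93 [ 0.486  -0.1585  0.15  ]
lens_top [340.2, 97.4] 0.96 [ 0.5375 -0.0801  0.0192]
lens_top [207.6, 190.7] 0.56 [ 0.4298 -0.0952  0.0192]
lens_rest [337.5, 96.1] 0.17 [ 0.5371 -0.0785  0.    ]
bench_block 0.69 [[344.5795 292.8569]
 [379.094  274.1205]
 [419.9212 349.3285]
 [385.4067 368.065 ]] [[ 0.4823 -0.2058]
 [ 0.5114 -0.2031]
 [ 0.5149 -0.2752]
 [ 0.484  -0.2792]] [ 0.4982 -0.2408]
lens_rest 0.93 [[280.  33.]
 [394.  33.]
 [394. 154.]
 [280. 154.]] [[ 0.5199 -0.0291]
 [ 0.5843 -0.0603]
 [ 0.5554 -0.1292]
 [ 0.4853 -0.0952]] [ 0.5362 -0.0785]
lens 0.9 [[171. 147.]
 [253. 147.]
 [253. 227.]
 [171. 227.]] [[ 0.4208 -0.0587]
 [ 0.471  -0.0831]
 [ 0.4437 -0.1327]
 [ 0.3904 -0.1068]] [ 0.4314 -0.0953]
lens 0.8 [[293.  48.]
 [383.  48.]
 [383. 142.]
 [293. 142.]] [[ 0.5234 -0.0403]
 [ 0.5747 -0.0652]
 [ 0.5518 -0.1186]
 [ 0.4969 -0.092 ]] [ 0.5367 -0.079 ]
```

View pics/w2.png

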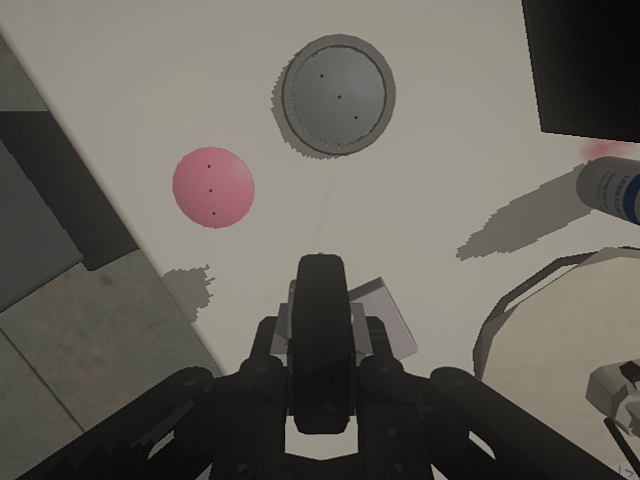

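The lens's middle dot is at px (339,97), which gives (0.537, -0.0795) and agrees with the rest's centre. The pink decoy is at (211,190), and the block is under the gripper with its right corner at (380,278). Next I go over the block.

```bash
python3 -m inch '[-11,-90,-20,0,0,0,0,-11,-90,-40,0,0,0,0,-11,-90,-75,0,0,0,0,-11,-90,-75,0,0,0,0,-11,-90,-75,0,0,0,0,-11,-90,-75,0,0,0,0]'
python3 - <<'E'
from h import *
np.set_printoptions(precision=4,suppress=True)
o=bot.get_obs();print(o["eef_pos"],o["tool_rot"],o["ft_force"],o["ft_torque"])
a,b=bot.camera("scene"),bot.camera("top")
cv2.imwrite("pics/s2.png",cv2.resize(a[150:300,320:480],None,fx=3.6,fy=3.6))
for n in ("gauge_case","gauge_feet","block_top"):
    rs=[]
    for c in("scene","top"):
        q=bot.spot_point(c,n)[:1]
        if q: print(n,c,q[0]["uv"],q[0]["confidence"],atz(c,q[0]["uv"],o["eef_pos"][2]-.0113 if n=="gauge_case" else .042 if n=="gauge_feet" else .02)); rs.append(ray(c,q[0]["uv"]))
    if len(rs)==2: print("tri",tri(rs))
for c in("scene","top"):
  for r in bot.silhouettes(c,"bench_block")[:1]:
    k=max(cv2.findContours(r["mask"].astype(np.uint8),0,1)[0],key=cv2.contourArea);P=np.array([atz(c,p[0],.02)[:2] for p in k]);print(c,P.min(0),P.max(0))
E
```

```text
clock: 5.68
eef_pos: [0.4787, -0.2391, 0.1066]
tool_rot: [0.846, 0.533, 0.0, -0.0]
ft_force: [1.0, -0.5, -1.1]
grip_width: 0.0175
grasp_force: 59.0
[ 0.4787 -0.2391  0.1066] [ 0.8461  0.533   0.     -0.0004] [ 0.9678 -0.4577 -1.0902] [-0.0124 -0.0049 -0.0118]
gauge_case scene [389.3, 183.3] 0.8 [ 0.4804 -0.2397  0.0953]
gauge_case top [459.1, 287.2] 0.56 [ 0.4842 -0.2391  0.0953]
tri [ 0.4825 -0.2401  0.0942]
gauge_feet scene [386.9, 205.3] 0.58 [ 0.4763 -0.2346  0.042 ]
gauge_feet top [453.5, 287.4] 0.6 [ 0.4842 -0.2429  0.042 ]
tri [ 0.4823 -0.2466  0.0297]
block_top scene [386.5, 209.5] 0.66 [ 0.4792 -0.2455  0.02  ]
block_top top [453.9, 290.7] 0.96 [ 0.4787 -0.2484  0.02  ]
tri [ 0.4794 -0.2487  0.0172]
scene [ 0.441 -0.277] [ 0.5123 -0.1912]
top [ 0.4476 -0.2585] [ 0.5125 -0.2076]
```

View pics/s2.png

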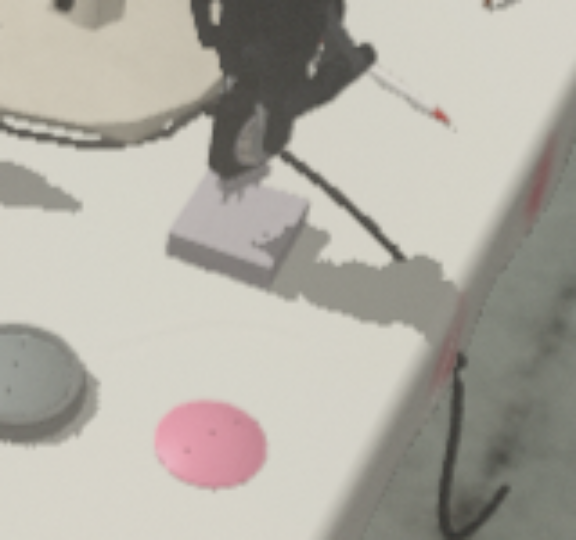

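```bash
python3 -m inch '[0,-5,-10,0,0,0,0,0,-5,-17,0,0,0,0,0,-5,-20,0,0,0,0,0,-5,-21,0,0,0,0,0,-5,-22,0,0,0,0,0,-5,-22,0,0,0,0,0,-5,-22,0,0,0,0]'; python3 -c "
from h import *
o=bot.get_obs();print(o['ft_torque'])"
```

```text
clock: 6.77
eef_pos: [0.4784, -0.2446, 0.0844]
tool_rot: [0.846, 0.533, -0.0, -0.0]
ft_force: [-1.3, 0.0, 0.5]
grip_width: 0.0174
grasp_force: 59.4
[0.00516308 0.30481387 0.025988  ]
```

```bash
for i in 1; do python3 -m inch '[0,0,-1,0,0,0,0,0,0,-1,0,0,0,0]'; python3 -c "
from h import *
o=bot.get_obs();print(o['ft_torque'])"; python3 -m inch '[0,0,-1,0,0,0,0,0,0,-1,0,0,0,0]'; python3 -c "
from h import *
o=bot.get_obs();print(o['ft_torque'])"; done
```

```text
clock: 6.93
eef_pos: [0.4787, -0.2447, 0.0835]
tool_rot: [0.846, 0.533, 0.0, 0.0]
ft_force: [-0.6, 0.4, 1.4]
grip_width: 0.0176
grasp_force: 59.4
[ 0.02212379  0.21415616 -0.01707714]
clock: 7.1
eef_pos: [0.4788, -0.2448, 0.0829]
tool_rot: [0.846, 0.533, 0.0, 0.0]
ft_force: [-0.9, 0.0, 3.3]
grip_width: 0.0172
grasp_force: 60.1
[0.19193021 0.31501577 0.02371418]
```

```bash
python3 -m inch '[0,0,-0.6,0,0,0,0,0,0,-0.6,0,0,0,0,0,0,-0.6,0,0,0,0]'; python3 -c "
from h import *
o=bot.get_obs();print(o['ft_torque'])";python3 -m inch '[0,0,-0.6,0,0,0,0,0,0,-0.6,0,0,0,0,0,0,-0.6,0,0,0,0]'; python3 -c "
from h import *
o=bot.get_obs();print(o['ft_torque'])"
```

```text
clock: 7.35
eef_pos: [0.4788, -0.2448, 0.0827]
tool_rot: [0.846, 0.533, 0.0, 0.0]
ft_force: [-2.1, 1.7, 7.5]
grip_width: 0.0174
grasp_force: 60.5
[ 0.2419146   0.5777215  -0.00282532]
clock: 7.6
eef_pos: [0.4789, -0.2448, 0.0826]
tool_rot: [0.846, 0.533, 0.0, 0.001]
ft_force: [-4.0, 1.8, 10.4]
grip_width: 0.0175
grasp_force: 60.9
[ 0.38068471  0.75767373 -0.00541414]
```

```bash
python3 -m inch '[0,0,-0.5,0,0,0,0,0,0,-0.5,0,0,0,0,0,0,-0.5,0,0,0,0,0,0,-0.5,0,0,0,0,0,0,-0.5,0,0,0,0,0,0,-0.5,0,0,0,0,0,0,-0.5,0,0,0,0,0,0,-0.5,0,0,0,0]';python3 -m inch '[0,0,0,0,0,0,0,0,0,0,0,0,0,0,0,0,0,0,0,0,0,0,0,0,0,0,0,0,0,0,0,0,0,0,0,0,0,0,0,0,0,0,0,0,0,0,0,0,0,0,0,0,0,0,0,0]'; python3 - <<'E'
from h import *
np.set_printoptions(precision=4,suppress=True)
o=bot.get_obs();print(o['ft_torque'])
for n,z in (("gauge_case",.072),("gauge_feet",.02)):
    rs=[]
    for c in("scene","top"):
        bot.camera(c);q=bot.spot_point(c,n)[:1]
        if q: print(n,c,q[0]["uv"],q[0]["confidence"],atz(c,q[0]["uv"],z)); rs.append(ray(c,q[0]["uv"]))
    if len(rs)==2: print("tri",tri(rs))
o=bot.get_obs();bot.camera("wrist")
for r in bot.spot_point("wrist","gauge_case"): print("w",r,atz("wrist",r["uv"],.072,o))
E
```

```text
clock: 8.27
eef_pos: [0.4789, -0.2448, 0.0825]
tool_rot: [0.846, 0.533, 0.001, 0.001]
ft_force: [-4.2, 2.4, 12.6]
grip_width: 0.0172
grasp_force: 61.1
clock: 8.93
eef_pos: [0.4789, -0.2448, 0.0825]
tool_rot: [0.846, 0.533, 0.0, 0.001]
ft_force: [-4.0, 0.8, 12.5]
grip_width: 0.0177
grasp_force: 61.1
[0.4675 0.9986 0.0039]
gauge_case scene [389.5, 195.5] 0.64 [ 0.4735 -0.2321  0.072 ]
gauge_case top [457.5, 290.9] 0.46 [ 0.4785 -0.2419  0.072 ]
tri [ 0.478  -0.2449  0.0601]
gauge_feet scene [386.0, 210.4] 0.68 [ 0.479  -0.2425  0.02  ]
gauge_feet top [449.7, 287.6] 0.52 [ 0.4841 -0.2417  0.02  ]
tri [ 0.4818 -0.243   0.0183]
w {'uv': [323.3, 330.2], 'confidence': 0.9} [ 0.4816 -0.2417  0.072 ]
```

```bash
cat > ft.py <<'E'
from h import *
np.set_printoptions(precision=4,suppress=True)
S=[]
for i in range(8):
    bot.camera("top");o=bot.get_obs();S.append(np.r_[o["ft_force"],o["ft_torque"]])
F=np.mean(S,0);print(o["clock"],o["eef_pos"],F,np.std(S,0))
Rt=R.from_quat(o["tool_rot"]).as_matrix();G=np.c_[Rt[:,1],Rt[:,0],-Rt[:,2]]
print("gauge frame F",G.T@F[:3],"T",G.T@F[3:],"tilt",G[2])
E
python3 ft.py
```

```text
9.8333 [ 0.4789 -0.2448  0.0825] [-3.7506  1.7104 12.4333  0.4532  0.9818  0.0191] [0.2717 0.5156 0.365  0.0265 0.0269 0.039 ]
gauge frame F [-4.0991 -0.0781 12.4407] T [-0.0157  1.0812  0.0191] tilt [0.0018 0.     1.    ]
```

```bash
python3 -m inch '[0,0,10,0,0,0,0,0,0,35,0,0,0,0,20,60,35,0,0,0,0,56,162,35,0,0,0,0,56,162,35,0,0,0,0,56,162,35,0,0,0,0,56,162,35,0,0,0,0,56,162,35,0,0,0,0]'; python3 - <<'E'
from h import *
np.set_printoptions(precision=4,suppress=True)
bot.camera("top")
o=bot.get_obs();im=bot.camera("wrist");cv2.imwrite("pics/w3.png",im);print(o["eef_pos"],o["tool_rot"],o["ft_force"])
zc=o["eef_pos"][2]-.0107
for r in bot.spot_point("wrist","gauge_case")[:1]: print("w",r["uv"],atz("wrist",r["uv"],zc,o))
for n in ("lens_rest","lens"):
  for r in bot.silhouettes("wrist",n)[:2]:
    k=max(cv2.findContours(r["mask"].astype(np.uint8),0,1)[0],key=cv2.contourArea);print(n,r["confidence"],cv2.boundingRect(k))
b=bot.camera("scene");cv2.imwrite("pics/s3.png",cv2.resize(b[180:300,260:420],None,fx=4,fy=4))
for c in("scene","top"):
  for n,z in(("gauge_case",zc),("gauge_feet",zc-.052),("lens_rest",0),("lens_top",.0192)):
    for r in bot.spot_point(c,n)[:1]: print(c,n,r["uv"],r["confidence"],atz(c,r["uv"],z))
E
```

```text
clock: 10.5
eef_pos: [0.5354, -0.0799, 0.1156]
tool_rot: [0.845, 0.535, 0.0, -0.0]
ft_force: [1.3, -0.0, -1.8]
grip_width: 0.0171
grasp_force: 59.2
[ 0.5348 -0.0816  0.1155] [ 0.8455  0.534  -0.0002  0.0001] [-0.2731 -0.2289 -1.05  ]
w [319.8, 331.1] [ 0.5361 -0.0784  0.1048]
lens_rest 0.92 (256, 177, 133, 122)
lens 0.96 (134, 291, 94, 82)
lens 0.82 (270, 195, 105, 93)
scene gauge_case [330.0, 218.4] 0.68 [ 0.5304 -0.0842  0.1048]
scene gauge_feet [326.5, 239.2] 0.72 [ 0.533  -0.0795  0.0528]
scene lens_rest [324.1, 256.2] 0.96 [ 0.5373 -0.0814 -0.    ]
scene lens_top [323.3, 252.1] 0.87 [ 0.5361 -0.0747  0.0192]
top lens_top [449.4, 291.8] 0.4 [ 0.4771 -0.241   0.0192]
```

View pics/w3.png

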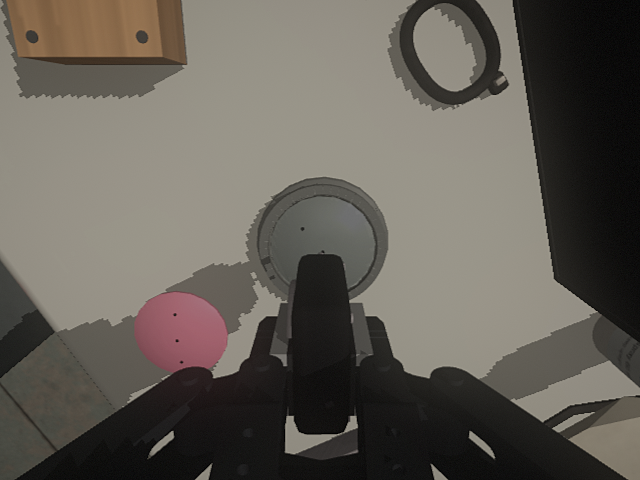

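View pics/s3.png

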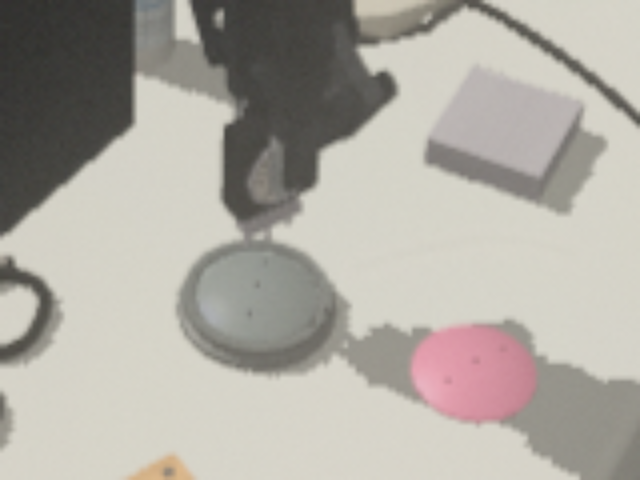

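```bash
python3 - <<'E'
from h import *
o=bot.get_obs();print(o["eef_pos"],o["clock"])
for uv,z in (((323,252.5),.0192),((302.5,229),.017),((322.5,178),.013)): print(uv,atz("wrist",uv,z,o))
E
```

```text
[ 0.53448399 -0.08292908  0.11561936] 11.2
(323, 252.5) [ 0.53696995 -0.08096149  0.0192    ]
(302.5, 229) [ 0.53239129 -0.0644164   0.017     ]
(322.5, 178) [ 0.55416593 -0.04443719  0.013     ]
```

The gauge is over the lens centre within about 1.5 mm: in the wrist view the middle dot is at px (323,252), just above the case's edge. I lower it gently.

```bash
python3 -m inch '[1,0,-15,0,0,0,0,1,0,-25,0,0,0,0,1,0,-29,0,0,0,0,1,0,-32,0,0,0,0,1,0,-34,0,0,0,0,1,0,-35,0,0,0,0,1,0,-35,0,0,0,0,1,0,-35,0,0,0,0]'; python3 ft.py; python3 -m inch '[0,0,-0.7,0,0,0,0,0,0,-1.2,0,0,0,0,0,0,-1.2,0,0,0,0,0,0,-1.2,0,0,0,0]'; python3 ft.py
```

```text
clock: 11.87
eef_pos: [0.5356, -0.0826, 0.0812]
tool_rot: [0.846, 0.533, 0.0, 0.0]
ft_force: [-2.4, 1.1, 2.5]
grip_width: 0.0171
grasp_force: 59.8
12.2667 [ 0.5358 -0.0827  0.081 ] [-2.0857  0.0673  4.1355  0.0797  0.5293 -0.0007] [0.2985 0.6826 0.7185 0.0261 0.0384 0.0199]
gauge frame F [-1.9069 -0.8398  4.1371] T [-0.1569  0.5117 -0.0007] tilt [0.0007 0.0003 1.    ]
clock: 12.6
eef_pos: [0.5358, -0.0827, 0.0807]
tool_rot: [0.846, 0.533, 0.0, 0.0]
ft_force: [-4.8, 0.6, 10.7]
grip_width: 0.0171
grasp_force: 61.0
13.0 [ 0.5359 -0.0827  0.0807] [-3.8382  0.5823 10.8819  0.2015  1.0371  0.0078] [0.4894 0.4254 0.4751 0.0183 0.0271 0.0262]
gauge frame F [-3.6995 -1.1295 10.8869] T [-0.2666  1.0223  0.0077] tilt [0.0012 0.0004 1.    ]
```

```bash
python3 -m inch '[0,0,-0.5,0,0,0,0,0,0,-0.5,0,0,0,0,0,0,-0.5,0,0,0,0,0,0,-0.5,0,0,0,0,0,0,-0.5,0,0,0,0,0,0,-0.5,0,0,0,0]'; python3 ft.py; python3 - <<'E'
from h import *
np.set_printoptions(precision=4,suppress=True)
o=bot.get_obs();w=bot.camera("wrist");s=bot.camera("scene")
for r in bot.spot_point("wrist","gauge_case")[:1]: print("w case",r["uv"],atz("wrist",r["uv"],.070,o))
for n,z in(("lens_rest",0),("lens_top",.0192)):
  for r in bot.spot_point("wrist",n)[:2]: print(n,r["uv"],r["confidence"],atz("wrist",r["uv"],z,o))
cv2.imwrite("pics/f.png",np.hstack([cv2.resize(w[120:340,220:420],(400,440)),cv2.resize(s[205:293,284:364],(400,440))]))
E
```

```text
clock: 13.5
eef_pos: [0.5359, -0.0827, 0.0806]
tool_rot: [0.846, 0.533, 0.001, 0.0]
ft_force: [-5.2, 0.0, 13.8]
grip_width: 0.0172
grasp_force: 61.3
13.9 [ 0.5359 -0.0827  0.0806] [-4.5109  0.8876 13.2842  0.2396  1.24    0.0084] [0.5563 0.2507 0.4595 0.025  0.0301 0.04  ]
gauge frame F [-4.4313 -1.1428 13.2915] T [-0.3199  1.2217  0.0082] tilt [0.0015 0.0005 1.    ]
w case [320.0, 331.3] [ 0.5373 -0.0796  0.07  ]
lens_top [149.6, 373.1] 0.57 [ 0.435  -0.0902  0.0192]
```

View pics/f.png

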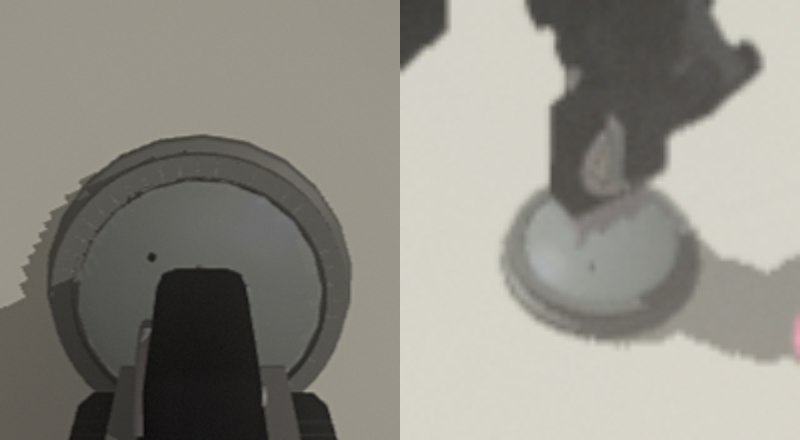

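```bash
sed -i 's/range(8)/range(30)/' ft.py; python3 ft.py
```

```text
15.65 [ 0.5359 -0.0827  0.0806] [-4.9048  0.6357 13.2977  0.2286  1.2433  0.0143] [0.4951 0.5214 0.5994 0.0253 0.0327 0.029 ]
gauge frame F [-4.6784 -1.5397 13.3053] T [-0.3313  1.22    0.0142] tilt [0.0014 0.0005 1.    ]
```

```bash
python3 -c "
from workcell import bot
print(bot.job_done())"
```

```text
the job is handed in; nothing more can be done
None
```

I proved the gauge's zero on the steel block, pressing at about 13 N and holding for over a second. I then handed the job in with it still gripped, upright and steady at about 14 N, within about 1 mm of the middle of the lens. Whether both feet bore on the steel and the glass is inferred from the force and torque readings, and no verdict came back at hand-in.

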